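Fold the reagent tray's small lids shut

ROBOT

A 6-joint arm with a two-finger parallel gripper is mounted at the origin on a cart in front of the work surface, level with it; the furniture and walls round the work are solid. World frame = base frame: x ahead of the robot, y to its left, z up, the work surface at z = 0. Lengths are in m, angles in rad, forces in N, time in s.
With the tool pointing down it reaches from about 0.275 to 0.85 m from the base axis. Payload 5.2 kg.
Tool frame: the origin (TCP) lies at the very end of the fingers, on their centre line; the grasp point (between the pads) lies bot.hold_point_z behind it (bot.hold_point_z is the distance from the TCP to the grasp point, in m); z points along the fingers, y is the line along which they close (so a half turn about z gives the same grasp; the last joint's range is limited). The gripper opens to 85 mm and grips with 20 to 120 N. Pads are 22 mm wide; open, the fingers measure 114 mm over their backs; the gripper's body (76 mm by 85 mm) begins 54 mm behind the grasp point. The pads swing forward as they close: fully open they stand 13 mm farther back than shut.
Start: joints at [0.905, 0.259, 1.535, -0, 1.348, -0.203], TCP at [0.246, 0.492, 0.231] pointing down, gripper open.
Joint ranges: [-3.14, 3.14], [-0.91, 2.08], [0.19, 2.58], [-1.22, 4.36], [0.22, 2.71], [-3.12, 3.12]. Speed limits (rad/s): [2.57, 2.57, 3.14, 3.14, 3.14, 3.14].

INTERFACE

Orientations are given as [roll, pitch, yaw] about the fixed x, y, z axes, in that order (R = Rz(yaw) Ry(pitch) Rx(roll)).
In Python, from station import status, camera, camera_model, bot gives the robot as it stands.
- The arm moves only by the tool move_arm, never from a script. Its argument "increments" is a list of rows, each a list of 7 numbers: the turn, a rotation vector about the tool's x, y, z in degrees, then the shift along the tool's x, y, z in m, then the finger opening in m, from 0 to 0.0854. A call has 1 to 8 rows; each row is the pose to reach, as a shift and turn from the pose commanded when the call began, along the tool's axes at that moment; what a row does not reach only later rows make up. A row lasts 1/10 s, in which the tool goes at most 50 mm and 8.59 degrees, less where a joint would pass 70% of its speed; a pose out of reach is approached as far as the arm can. A call with a gripper value outside its range is refused whole. The fingers move at their own pace and stop on an object; "newtons" is the grip in N (left out, the last holds). Time passes only in rows, so rows that repeat a pose let the fingers close. It gives the time, the measured TCP pose, the force, the opening and the grip force at its end, in the units of the state.
- status.sense(): the state, without advancing time (a new reading comes with each control period).
- camera(name): name is "scene" or "top"; returns the picture (420x560x3 uint8, red, green, blue); there is no depth.
- camera_model(name): a dict with "fx", "fy", "cx", "cy" (pixels), "T" (4x4, takes a point from camera to world coordinates). Camera axes: x right, y down, z forward; pixel columns grow to the right and rows downward; lengths in m; the calibration is good to about 2 mm. A picture is of the moment at which its call begins. camera_model takes no time and is no camera call.
- bot.close_job(): hands the job in; it is judged then, once.
The state is a dict: "t": time; "joint_positions": joint angles; "joint_vel": joint speeds; "joint_torque": joint torques, N m; "tool_pos": TCP position; "tool_rot": TCP orientation; "wrist_force": force on the tool from outside, world axes, zero at the start; "torque": the same for the moment, N m; "width": opening from 0.0 (shut) to 1.0 (fully open); "grip_force": force on a finger pad.
Only numpy, scipy, OpenCV 4.12 (cv2) and the standard library are available. Lean on these libraries where they do the work, as an engineer would, in place of code of your own. Each camera call takes 0.05 s, during which the arm holds its last target. There are 200 camera calls.

TASK

Run the fingertips lightly along the curved row of the grey reagent tray and fold its five small lids shut one after the other, beginning at the end far from the wide compartment, in one pass without lifting the hand away from the row. Stop there: the wide lid stays open. Do not lift or shove the tray, and leave the things round it alone.

Things in the scene. Friction and masses are not known exactly. Their poses are not given: they have to be found in the camera images.
- tray: grey reagent tray, an arc-shaped strip, loose, 0.9 kg: five small compartments (30 mm along the arc, 44 across), a 25 mm gap, a wide one (48 x 44). Walls 26 mm high. Origin: the arc's centre at worktop height, on bare worktop; x from it to the row's middle, roughly away from the robot; z up. Row's middle line at radius 150 mm, tray from 121 to 179 mm. For compartment angles see the hinge points
- lid_1 (a joint): small lid 1 (at the end of the row far from the wide compartment): white plate 2 mm thick, 30 mm from hinge to lip, 40 mm wide, stiff enough to stay where it stands. 0 = shut, flat on its compartment; 1.57 = upright; up to 2.0 = open, leaned back towards lid 1's end of the row. Pushed over to below 0.8 it falls shut by its own weight
- lid_1_hinge (a point): middle of the hinge line of lid_1, 26 mm above the worktop, on its compartment's edge nearer to lid 1's end; at 101, -112 mm in the tray's frame (compartment's centre: -0.740 rad from the tray's x, counterclockwise from above). Hinge line runs across the row; axes are the tray's. The open lid rises from here to 56 mm at most, its lip up to 15 mm back
- lid_2 (a joint): small lid 2 (numbered on towards the wide compartment): white plate 2 mm thick, 30 mm from hinge to lip, 40 mm wide, stiff enough to stay where it stands. 0 = shut, flat on its compartment; 1.57 = upright; up to 2.0 = open, leaned back towards lid 1's end of the row. Pushed over to below 0.8 it falls shut by its own weight
- lid_2_hinge (a point): middle of the hinge line of lid_2, 26 mm above the worktop, on its compartment's edge nearer to lid 1's end; at 126, -83 mm in the tray's frame (compartment's centre: -0.485 rad from the tray's x, counterclockwise from above). Hinge line runs across the row; axes are the tray's. The open lid rises from here to 56 mm at most, its lip up to 15 mm back
- lid_3 (a joint): small lid 3 (numbered on towards the wide compartment): white plate 2 mm thick, 30 mm from hinge to lip, 40 mm wide, stiff enough to stay where it stands. 0 = shut, flat on its compartment; 1.57 = upright; up to 2.0 = open, leaned back towards lid 1's end of the row. Pushed over to below 0.8 it falls shut by its own weight
- lid_3_hinge (a point): middle of the hinge line of lid_3, 26 mm above the worktop, on its compartment's edge nearer to lid 1's end; at 143, -49 mm in the tray's frame (compartment's centre: -0.230 rad from the tray's x, counterclockwise from above). Hinge line runs across the row; axes are the tray's. The open lid rises from here to 56 mm at most, its lip up to 15 mm back
- lid_4 (a joint): small lid 4 (numbered on towards the wide compartment): white plate 2 mm thick, 30 mm from hinge to lip, 40 mm wide, stiff enough to stay where it stands. 0 = shut, flat on its compartment; 1.57 = upright; up to 2.0 = open, leaned back towards lid 1's end of the row. Pushed over to below 0.8 it falls shut by its own weight
- lid_4_hinge (a point): middle of the hinge line of lid_4, 26 mm above the worktop, on its compartment's edge nearer to lid 1's end; at 150, -11 mm in the tray's frame (compartment's centre: 0.025 rad from the tray's x, counterclockwise from above). Hinge line runs across the row; axes are the tray's. The open lid rises from here to 56 mm at most, its lip up to 15 mm back
- lid_5 (a joint): small lid 5 (next to the wide compartment): white plate 2 mm thick, 30 mm from hinge to lip, 40 mm wide, stiff enough to stay where it stands. 0 = shut, flat on its compartment; 1.57 = upright; up to 2.0 = open, leaned back towards lid 1's end of the row. Pushed over to below 0.8 it falls shut by its own weight
- lid_5_hinge (a point): middle of the hinge line of lid_5, 26 mm above the worktop, on its compartment's edge nearer to lid 1's end; at 148, 27 mm in the tray's frame (compartment's centre: 0.280 rad from the tray's x, counterclockwise from above). Hinge line runs across the row; axes are the tray's. The open lid rises from here to 56 mm at most, its lip up to 15 mm back
- wide_lid (a joint): the wide lid: white plate 2 mm thick, 48 mm from hinge to lip, 40 mm wide, stiff enough to stay where it stands. 0 = shut, flat on its compartment; 1.57 = upright; up to 2.0 = open, leaned back towards lid 1's end of the row. Pushed over to below 0.8 it falls shut by its own weight
- wide_lid_hinge (a point): middle of the hinge line of wide_lid, 26 mm above the worktop, on its compartment's edge nearer to lid 1's end; at 129, 80 mm in the tray's frame (compartment's centre: 0.713 rad from the tray's x, counterclockwise from above). Hinge line runs across the row; axes are the tray's. The open lid rises from here to 74 mm at most, its lip up to 22 mm back
- pot: bystander: white-capped sample pot, 48 mm across, 56 mm high, inside the curve of the tray; origin under its centre
- dropper: bystander: dropper bottle, 33 mm across, 82 mm high, inside the curve of the tray; origin under its centre
- timer: bystander: lab timer, 62 x 68 x 18 mm, outside the curve; origin under its centre
- dish: bystander: covered petri dish, 60 mm across, 14 mm high, outside the curve; origin under its centre
- tape: bystander: roll of tape lying flat, 92 mm across, 48 mm high, beyond the wide compartment; origin under its centre
- pen: bystander: pen, 145 mm long, 9 mm high, on the worktop off the first compartment's end of the tray; origin under its centre, length along its y
- carton: bystander: small carton, 58 x 58 x 30 mm, outside the curve near the first compartment; origin under its centre

How it is judged:
By the outcome, as a careful person would: the job done as asked, in the order asked, and still so for the second after the job is handed in, with the robot touching nothing.
It also fails if it takes over 40 s, if anything falls off the work surface, if the arm or the gripper's body presses on something with over 40 N, if the wrist force passes 120 N, or if a joint passes its speed limit or range.

## Working session

There is one attempt and no reset: what is moved stays moved. The work goes in short steps, Python scripts to look and compute and a tool call to move; the robot and the scene stay as the last step left them, time stands still between calls to the robot, and variables do not carry over. Pictures are saved under pics/ and viewed, at most 10 in all, crops included, and the job is handed in when it is done.

Besides the shell and the picture viewer there is one more tool, called after "Emit:" as name(argument=value, ...), one argument or row to a line, values as JSON. move_arm: Moves the arm, as the interface text tells. Its arguments: {"type":"object","properties":{"increments":{"type":"array","items":{"type":"array","items":{"type":"number"}}},"newtons":{"type":"number"}},"required":["increments"]}

```bash
mkdir -p pics; python3 - <<'E'
from station import status,camera,camera_model,bot
import cv2,numpy as np
for n in("top","scene"):
    cv2.imwrite(f"pics/{n}0.png",cv2.resize(camera(n)[:,:,::-1],(800,600),interpolation=cv2.INTER_CUBIC))
    m=camera_model(n);print(n,m["fx"],m["fy"],m["cx"],m["cy"],np.round(m["T"],3).tolist())
s=status.sense();print(s,bot.hold_point_z)
E
```

```text
top 519.1486792936141 519.1486792936141 290.90845640060553 207.6583224396208 [[0.01, -0.993, 0.114, 0.419], [-1.0, -0.01, -0.002, -0.026], [0.003, -0.114, -0.993, 1.304], [0.0, 0.0, 0.0, 1.0]]
scene 418.38355710311356 418.38355710311356 278.311553246711 208.0682418466753 [[0.878, -0.304, 0.37, 0.247], [-0.478, -0.58, 0.66, -0.586], [0.014, -0.756, -0.654, 0.64], [0.0, 0.0, 0.0, 1.0]]
{'t': 0.1, 'joint_positions': array([ 9.05195103e-01,  2.59282191e-01,  1.53594287e+00,  2.05880566e-05,
        1.34798622e+00, -2.02757121e-01]), 'joint_vel': array([-2.57695616e-04, -9.77758968e-04,  1.58315610e-05,  1.47131642e-03,
        9.06704288e-04, -1.23800689e-03]), 'joint_torque': array([ 3.26177986e-03, -4.46965635e+01, -2.91246951e+01, -1.04160815e-04,
        6.15434255e-03,  5.90722266e-05]), 'tool_pos': array([0.24523882, 0.49179406, 0.23056367]), 'tool_rot': array([-3.14001122e+00, -3.45605651e-04,  2.67874371e+00]), 'wrist_force': array([-0.04462742,  0.62210063,  0.70293937]), 'torque': array([-0.0272163 , -0.04443087, -0.00611989]), 'grip_force': 0.0, 'width': 1.0014686704940374} 0.0187
```

View pics/top0.png

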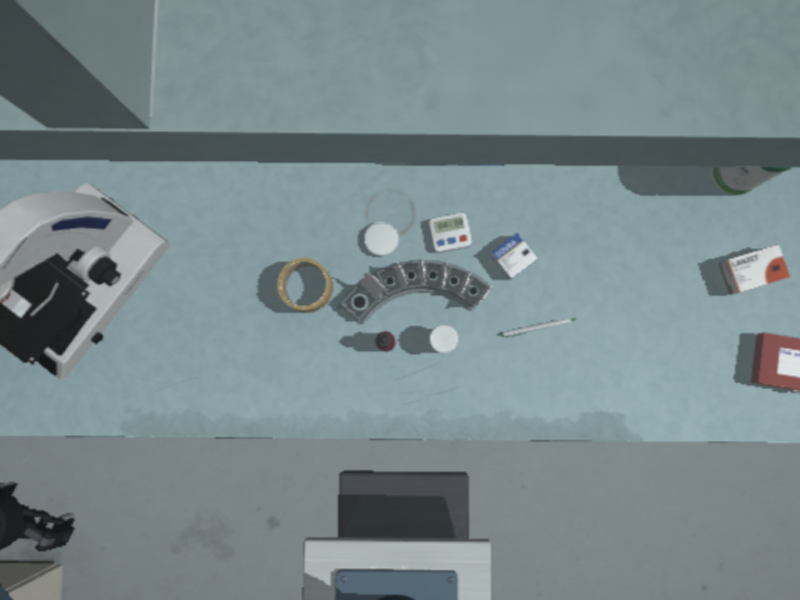

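View pics/scene0.png

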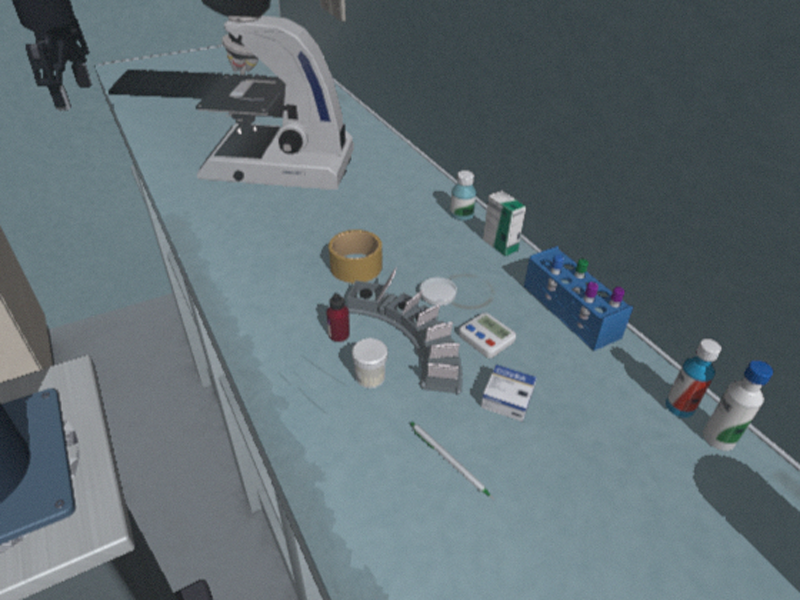

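The top view (800x600) shows the arc from about (357,300), the wide end, to (483,290), the lid 1 end. The pot is at (443,339), the dropper at (385,341), the tape at (304,285) and the carton at (513,256). I'll enlarge both views to read the tray's corners.

```bash
python3 - <<'E'
from station import camera
import cv2
for n,(x0,y0) in(("top",(225,165)),("scene",(220,170))):
    im=camera(n)[y0:y0+100,x0:x0+132,::-1]
    if n=="top": im=im[:75,:130]
    f=6
    cv2.imwrite(f"pics/{n}1.png",cv2.resize(im,None,fx=f,fy=f,interpolation=cv2.INTER_CUBIC))
E
```

```text
(no output)
```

View pics/top1.png

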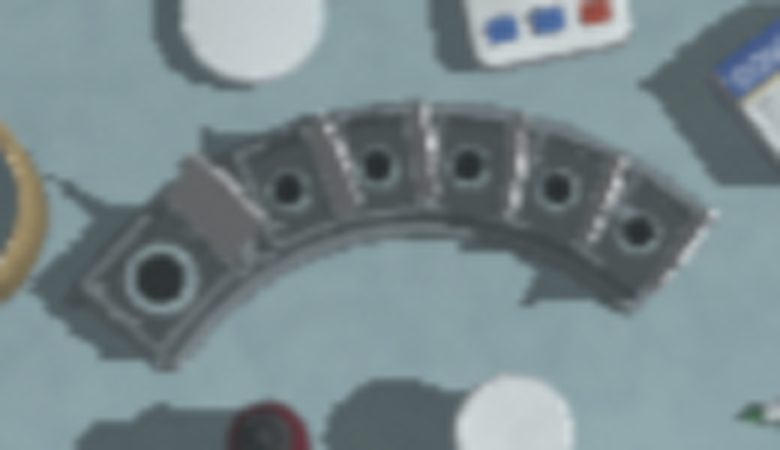

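View pics/scene1.png

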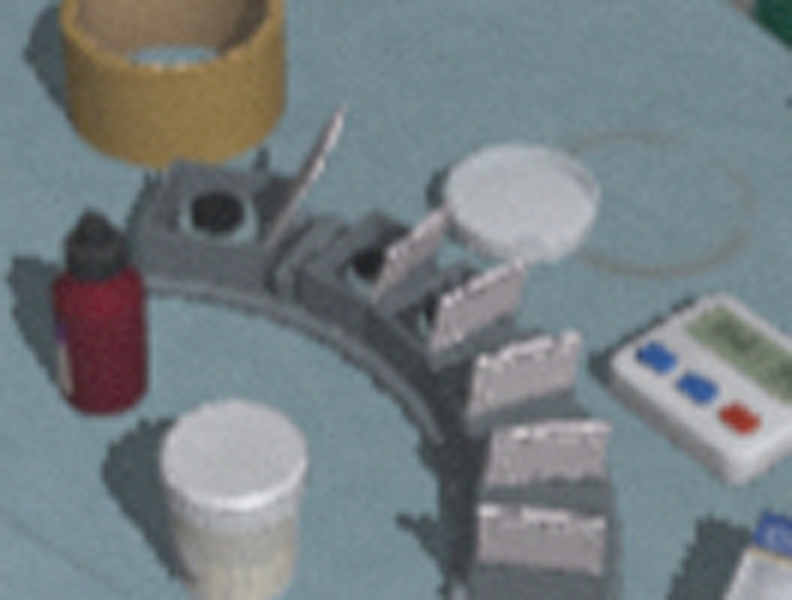

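The enlarged top crop shows well centres at (638,231), (557,188), (468,165), (377,165), (289,189) and wide (160,278). The tray's end corners are at (715,212), (632,310), (88,285) and (165,365). The scene crop shows all six lids standing open, leaned slightly back. Next I'll fit the tray pose.

```bash
cat > h.py <<'E'
import numpy as np
from station import camera_model
from scipy.optimize import least_squares
def ray(n,px,z):
    m=camera_model(n);T=np.array(m["T"])
    px=np.atleast_2d(px).astype(float)
    d=np.c_[(px[:,0]-m["cx"])/m["fx"],(px[:,1]-m["cy"])/m["fy"],np.ones(len(px))]@T[:3,:3].T
    return (T[:3,3]+d*((z-T[2,3])/d[:,2])[:,None])[:,:2]
def proj(n,P):
    m=camera_model(n);T=np.array(m["T"]);c=(np.atleast_2d(P)-T[:3,3])@T[:3,:3]
    return np.c_[m["fx"]*c[:,0]/c[:,2]+m["cx"],m["fy"]*c[:,1]/c[:,2]+m["cy"]]
E
python3 - <<'E'
from h import *
crop=lambda p:(np.array(p)+.5)/6-.5+[225,165]
w=crop([(638,231),(557,188),(468,165),(377,165),(289,189),(160,278)])
a=np.array([-.74,-.485,-.23,.025,.28,.713]);L=.15*np.c_[np.cos(a),np.sin(a)]
for z in(.0,.015,.026):
    W=ray("top",w,z)
    f=lambda p:(L@np.array([[np.cos(p[2]),np.sin(p[2])],[-np.sin(p[2]),np.cos(p[2])]])+p[:2]-W).ravel()
    r=least_squares(f,[.3,0,0]);print(z,np.round(r.x,4),np.round(1000*r.fun.reshape(-1,2),1).tolist())
c=crop([(715,212),(632,310),(88,285),(165,365)])
C=ray("top",c,.026)
d=C-r.x[:2];print("corners r,ang",np.round(np.hypot(*d.T),4),np.round(np.arctan2(d[:,1],d[:,0])-r.x[2],3))
# lips: ang for top of lid, assumed z .055
# scene check: hinge ends at z=.026 projected into scene crop px
x,y,t=r.x
for ang,k in((-.867,'1'),(-.612,'2'),(-.357,'3'),(-.102,'4'),(.153,'5'),(.555,'w')):
    P=[[x+R*np.cos(t+ang),y+R*np.sin(t+ang),.026] for R in(.13,.17)]
    print(k,np.round((proj("scene",P)-[220,170])*6).tolist(), np.round((proj("top",P)-[225,165])*6).tolist())
f=5.6/8
for n,p,z in(("pot",(443,339),.056),("dropper",(385,341),.082),("carton",(513,256),.03)):
    q=ray("top",(np.array(p)*f),z)[0];print(n,q,np.hypot(*(q-r.x[:2])))
E
```

```text
0.0 [ 0.4597 -0.0407  0.1204] [[0.1, 1.4], [0.2, 0.8], [-0.3, 0.2], [-0.6, -0.2], [-0.3, -0.5], [0.8, -1.7]]
0.015 [ 0.4577 -0.0406  0.1204] [[0.0, 0.3], [0.3, 0.1], [-0.1, -0.1], [-0.4, 0.0], [-0.2, 0.1], [0.4, -0.5]]
0.026 [ 0.4562 -0.0405  0.1204] [[-0.1, -0.5], [0.3, -0.4], [0.0, -0.3], [-0.3, 0.2], [-0.2, 0.6], [0.1, 0.4]]
corners r,ang [0.1762 0.1228 0.1708 0.1258] [-0.858 -0.876  0.843  0.91 ]
1 [[474.0, 555.0], [595.0, 579.0]] [[639.0, 293.0], [705.0, 223.0]]
2 [[482.0, 482.0], [601.0, 482.0]] [[574.0, 246.0], [620.0, 162.0]]
3 [[465.0, 412.0], [575.0, 392.0]] [[500.0, 217.0], [523.0, 124.0]]
4 [[427.0, 350.0], [522.0, 313.0]] [[420.0, 208.0], [419.0, 112.0]]
5 [[370.0, 299.0], [447.0, 249.0]] [[341.0, 218.0], [316.0, 126.0]]
w [[254.0, 245.0], [297.0, 182.0]] [[229.0, 274.0], [169.0, 199.0]]
pot [ 0.49132816 -0.07479437] 0.04903558753661427
dropper [0.48560671 0.02173674] 0.06884453256987695
carton [ 0.63848509 -0.19688864] 0.24012001081421916
```

The fit is good to under 1 mm, and the hinge lines reproject onto the scene crop. The arc centre is (0.457, -0.040) with yaw 0.120. Now I'll approach a point behind lid 1 with the fingers shut.

Emit:
move_arm(
  increments=[
    [0,0,8,-0.037,-0.03,0.004,0],
    [0,0,16,-0.074,-0.061,0.008,0],
    [0,0,24,-0.111,-0.091,0.012,0],
    [0,0,32,-0.149,-0.122,0.016,0],
    [0,0,40,-0.186,-0.152,0.02,0],
    [0,0,48,-0.223,-0.182,0.024,0],
    [0,0,56,-0.26,-0.213,0.028,0],
    [0,0,60,-0.278,-0.228,0.03,0],
  ],
)

```text
t: 1.0
tool_pos: [0.3934, 0.1609, 0.2011]
tool_rot: [3.141, 0.001, 1.624]
wrist_force: [-0.8, 0.1, -0.4]
width: -0.004
grip_force: 0.0
```

Emit:
move_arm(
  increments=[
    [0,0,7.5,-0.042,0.016,0.01,0],
    [0,0,15,-0.084,0.032,0.02,0],
    [0,0,22.5,-0.126,0.048,0.03,0],
    [0,0,30,-0.168,0.064,0.04,0],
    [0,0,37.5,-0.21,0.08,0.05,0],
    [0,0,45,-0.252,0.096,0.06,0],
    [0,0,52.5,-0.295,0.112,0.07,0],
    [0,0,59.7,-0.337,0.128,0.08,0],
  ],
)

```text
t: 1.8
tool_pos: [0.5412, -0.1665, 0.1207]
tool_rot: [-3.141, -0.0, 0.584]
wrist_force: [0.3, 0.4, -0.2]
width: -0.001
grip_force: 0.0
```

Emit:
move_arm(
  increments=[
    [0,0,0,0,0,0.01,0],
    [0,0,0,0,0,0.02,0],
    [0,0,0,0,0,0.03,0],
    [0,0,0,0,0,0.04,0],
    [0,0,0,0,0,0.04,0],
  ],
)

```text
t: 2.3
tool_pos: [0.5395, -0.1628, 0.0799]
tool_rot: [-3.139, 0.001, 0.591]
wrist_force: [-0.0, 0.3, 0.9]
width: -0.0
grip_force: 0.0
```

```bash
python3 - <<'E'
from h import *
from station import camera,status
import cv2
s=status.sense();print(s["t"],s["tool_pos"],s["tool_rot"],s["wrist_force"],s["width"],s["joint_positions"])
p=s["tool_pos"];print((proj("scene",p)-[230,180])*6)
d=p[:2]-[.457,-.0405];print(np.hypot(*d),np.arctan2(d[1],d[0])-.12)
cv2.imwrite("pics/s2.png",cv2.resize(camera("scene")[180:280,230:362,::-1],None,fx=6,fy=6,interpolation=cv2.INTER_CUBIC))
E
```

```text
2.3 [ 0.53945626 -0.16284127  0.07986904] [-3.13883807e+00  1.41442114e-03  5.91402902e-01] [-0.01748126  0.33351541  0.85426172] -0.0003131786403214546 [-4.91110071e-01  4.28112939e-01  1.69228847e+00  5.04189683e-05
  1.02428744e+00  4.88259032e-01]
[[444.72751244 464.77007628]]
0.14753446999231104 -1.097743834366264
```

View pics/s2.png

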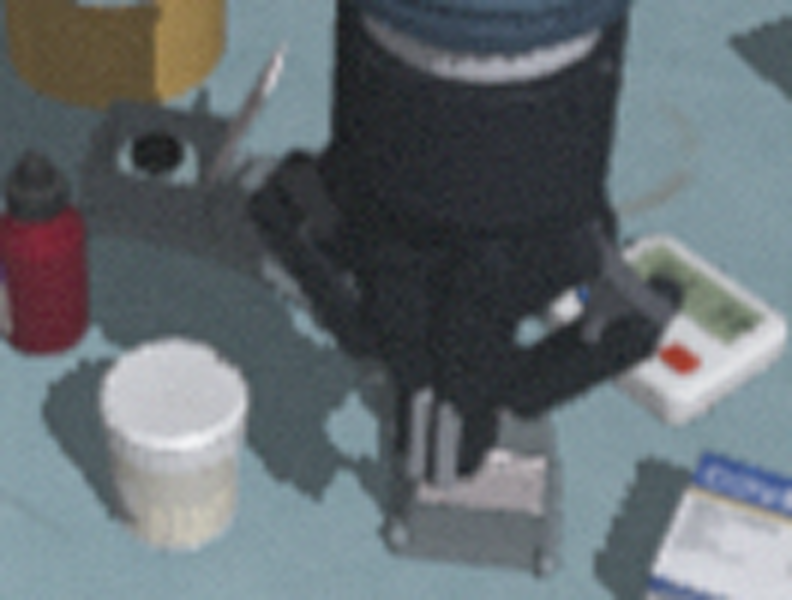

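The scene crop shows the shut fingertips at about (445,475), where the TCP should project (445,465), just behind and above lid 1 (base at y≈495-519). The approach position is right, so I'll descend to 42 mm with a 2.5 mm radius correction, then sweep the arc. The row pattern is the same in tool axes every call.

Emit:
move_arm(
  increments=[
    [0,0,0,0,0.0025,0.013,0],
    [0,0,0,0,0.0025,0.026,0],
    [0,0,0,0,0.0025,0.038,0],
    [0,0,0,0,0.0025,0.038,0],
  ],
)

```text
t: 2.75
tool_pos: [0.5405, -0.1658, 0.0409]
tool_rot: [-3.138, 0.002, 0.59]
wrist_force: [-0.0, 0.3, 0.3]
width: 0.002
grip_force: 0.0
```

Emit:
move_arm(
  increments=[
    [0,0,-2,0.0052,-0.0001,0,0],
    [0,0,-4,0.0105,-0.0004,0,0],
    [0,0,-6,0.0157,-0.0008,0,0],
    [0,0,-8,0.0209,-0.0015,0,0],
    [0,0,-10,0.026,-0.0023,0,0],
    [0,0,-12,0.0312,-0.0033,0,0],
    [0,0,-14,0.0363,-0.0045,0,0],
    [0,0,-16,0.0413,-0.0058,0,0],
  ],
)

```text
t: 3.55
tool_pos: [0.5735, -0.1385, 0.0433]
tool_rot: [-3.142, 0.0, 0.872]
wrist_force: [-0.1, 0.1, 0.0]
width: 0.002
grip_force: 0.0
```

```bash
python3 - <<'E'
from h import *
from station import camera,status
import cv2
s=status.sense();print(s["t"],s["tool_pos"],s["tool_rot"],s["wrist_force"])
d=s["tool_pos"][:2]-[.457,-.0405];print(np.hypot(*d),np.arctan2(d[1],d[0])-.12)
cv2.imwrite("pics/s3.png",cv2.resize(camera("scene")[180:280,230:362,::-1],None,fx=6,fy=6,interpolation=cv2.INTER_CUBIC))
E
```

```text
3.55 [ 0.57351272 -0.13846976  0.04331322] [-3.14157212e+00  2.46849248e-05  8.71940113e-01] [-0.11266347  0.05369795  0.04675537]
0.15222775057736396 -0.8191581593881825
```

View pics/s3.png

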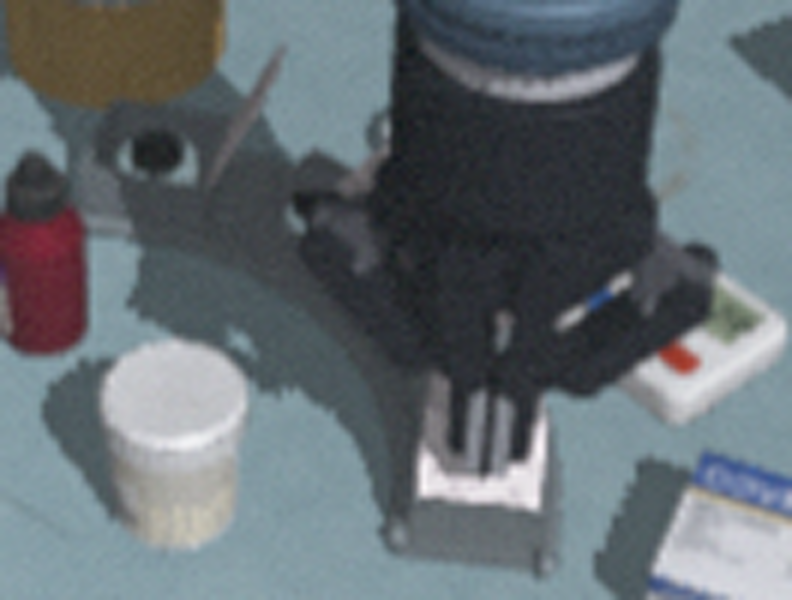

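Lid 1 lies down flat under the fingertips (white plate at (480,490)), and the tray's corners haven't moved. Continuing.

Emit:
move_arm(
  increments=[
    [0,0,-2,0.0052,-0.0001,0,0],
    [0,0,-4,0.0105,-0.0004,0,0],
    [0,0,-6,0.0157,-0.0008,0,0],
    [0,0,-8,0.0209,-0.0015,0,0],
    [0,0,-10,0.026,-0.0023,0,0],
    [0,0,-12,0.0312,-0.0033,0,0],
    [0,0,-14,0.0363,-0.0045,0,0],
    [0,0,-16,0.0413,-0.0058,0,0],
  ],
)

```text
t: 4.4
tool_pos: [0.5956, -0.1032, 0.0433]
tool_rot: [-3.142, 0.0, 1.151]
wrist_force: [0.5, -0.0, 0.9]
width: 0.003
grip_force: 0.0
```

Emit:
move_arm(
  increments=[
    [0,0,-2,0.0052,-0.0001,0,0],
    [0,0,-4,0.0105,-0.0004,0,0],
    [0,0,-6,0.0157,-0.0008,0,0],
    [0,0,-8,0.0209,-0.0015,0,0],
    [0,0,-10,0.026,-0.0023,0,0],
    [0,0,-12,0.0312,-0.0033,0,0],
    [0,0,-14,0.0363,-0.0045,0,0],
    [0,0,-16,0.0413,-0.0058,0,0],
  ],
)

```text
t: 5.2
tool_pos: [0.6072, -0.0631, 0.0433]
tool_rot: [3.142, -0.0, 1.43]
wrist_force: [0.3, 0.1, -0.3]
width: -0.002
grip_force: 0.0
```

```bash
python3 - <<'E'
from h import *
from station import camera,status
import cv2
s=status.sense();print(s["t"],s["tool_pos"],s["tool_rot"],s["wrist_force"])
d=s["tool_pos"][:2]-[.457,-.0405];print(np.hypot(*d),np.arctan2(d[1],d[0])-.12)
cv2.imwrite("pics/s4.png",cv2.resize(camera("scene")[180:280,230:362,::-1],None,fx=6,fy=6,interpolation=cv2.INTER_CUBIC))
E
```

```text
5.2 [ 0.60718763 -0.06309436  0.04332454] [ 3.14156716e+00 -1.51303934e-05  1.43030982e+00] [ 0.25233995  0.11061709 -0.34301956]
0.1518776830531755 -0.2693210766101417
```

View pics/s4.png

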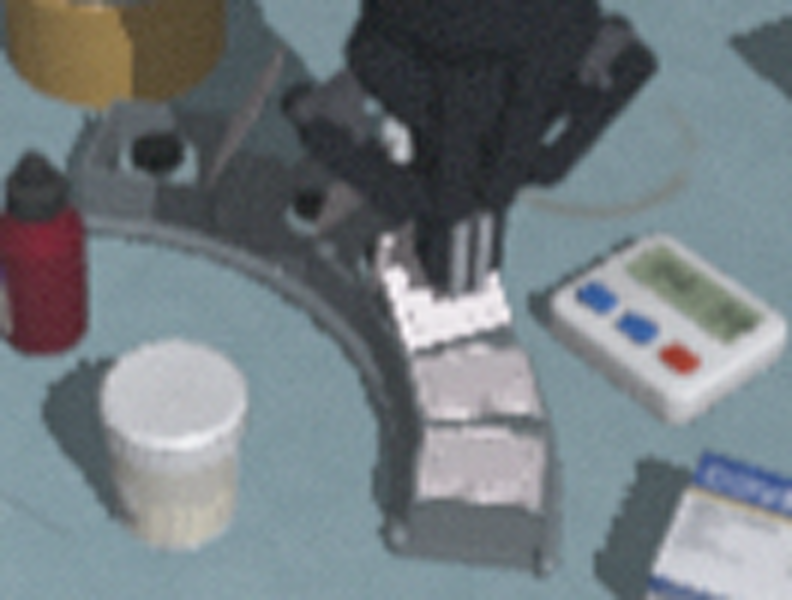

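Lids 1 and 2 are flat at (480,465) and (478,383), and lid 3 is folding. The tray's corners are still in place and the force is about 0. I'll carry on through lids 4 and 5, then look.

Emit:
move_arm(
  increments=[
    [0,0,-2,0.0052,-0.0001,0,0],
    [0,0,-4,0.0105,-0.0004,0,0],
    [0,0,-6,0.0157,-0.0008,0,0],
    [0,0,-8,0.0209,-0.0015,0,0],
    [0,0,-10,0.026,-0.0023,0,0],
    [0,0,-12,0.0312,-0.0033,0,0],
    [0,0,-14,0.0363,-0.0045,0,0],
    [0,0,-16,0.0413,-0.0058,0,0],
  ],
)

```text
t: 6.05
tool_pos: [0.6072, -0.0214, 0.0433]
tool_rot: [-3.142, 0.0, 1.71]
wrist_force: [0.2, -0.6, -0.5]
width: -0.0
grip_force: 0.0
```

Emit:
move_arm(
  increments=[
    [0,0,-2,0.0052,-0.0001,0,0],
    [0,0,-4,0.0105,-0.0004,0,0],
    [0,0,-6,0.0157,-0.0008,0,0],
    [0,0,-8,0.0209,-0.0015,0,0],
    [0,0,-10,0.026,-0.0023,0,0],
    [0,0,-12,0.0312,-0.0033,0,0],
    [0,0,-14,0.0363,-0.0045,0,0],
    [0,0,-15,0.0388,-0.0051,0,0],
  ],
)

```text
t: 6.85
tool_pos: [0.5966, 0.0165, 0.0433]
tool_rot: [-3.141, -0.0, 1.971]
wrist_force: [0.2, 0.3, -0.2]
width: -0.001
grip_force: 0.0
```

```bash
python3 - <<'E'
from h import *
from station import camera,status
import cv2
s=status.sense();print(s["t"],s["tool_pos"],s["tool_rot"],s["wrist_force"])
d=s["tool_pos"][:2]-[.457,-.0405];print(np.hypot(*d),np.arctan2(d[1],d[0])-.12)
cv2.imwrite("pics/s5.png",cv2.resize(camera("scene")[180:280,230:362,::-1],None,fx=6,fy=6,interpolation=cv2.INTER_CUBIC))
E
```

```text
6.85 [0.59663521 0.01652342 0.0432913 ] [-3.14137602e+00 -2.08219520e-04  1.97095654e+00] [ 0.18554933  0.28083595 -0.17812379]
0.15082991414064714 0.2677046153661344
```

View pics/s5.png

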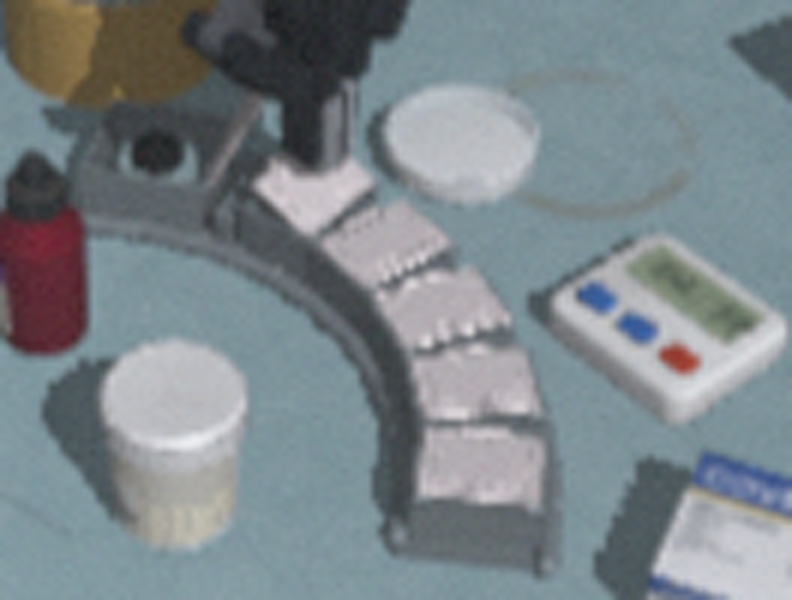

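Lids 1–4 are flat. Lid 5 at (312,190) is brighter, so it is probably still resting under the fingertip, well below 0.8. The wide lid at (235,135) is still open and clear of the fingers. I'll ease 3 mm on and 6 mm down to press it home, then rise straight up.

Emit:
move_arm(
  increments=[
    [0,0,0,0.0015,0,0.001,0],
    [0,0,0,0.003,0,0.003,0],
    [0,0,0,0.003,0,0.005,0],
    [0,0,0,0.003,0,0.006,0],
    [0,0,0,0.003,0,0.006,0],
  ],
)

```text
t: 7.4
tool_pos: [0.5957, 0.0186, 0.037]
tool_rot: [-3.141, -0.0, 1.968]
wrist_force: [-0.5, 0.1, 0.1]
width: 0.002
grip_force: 0.0
```

Emit:
move_arm(
  increments=[
    [0,0,0,-0.002,0,-0.005,0],
    [0,0,0,-0.002,0,-0.015,0],
    [0,0,0,-0.002,0,-0.035,0],
    [0,0,0,-0.002,0,-0.06,0],
    [0,0,0,-0.002,0,-0.09,0],
    [0,0,0,-0.002,0,-0.13,0],
    [0,0,0,-0.002,0,-0.17,0],
    [0,0,0,-0.002,0,-0.17,0],
  ],
)

```text
t: 8.2
tool_pos: [0.6002, 0.0163, 0.2153]
tool_rot: [3.13, 0.007, 1.968]
wrist_force: [0.1, -1.2, 0.5]
width: 0.003
grip_force: 0.0
```

```bash
python3 - <<'E'
from h import *
from station import camera,status
import cv2
s=status.sense();print(s["t"],s["tool_pos"],s["wrist_force"])
cv2.imwrite("pics/s6.png",cv2.resize(camera("scene")[180:280,230:362,::-1],None,fx=6,fy=6,interpolation=cv2.INTER_CUBIC))
E
```

```text
8.2 [0.6002103  0.01629231 0.21529548] [ 0.0711635  -1.18447209  0.51282651]
```

View pics/s6.png

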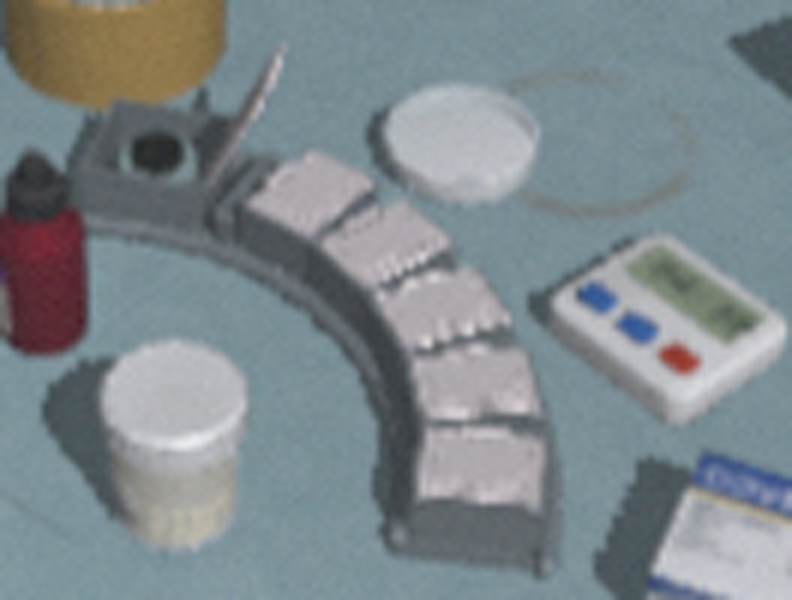

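All five small lids are flat, lid 5 now at (312,190). The wide lid still stands open at (250,110), and the tray and its neighbours haven't moved. Handing in.

```bash
python3 -c "
from station import bot
print(bot.close_job())"
```

```text
the job is handed in; nothing more can be done
None
```

The five small lids were folded shut in order from lid 1 to lid 5 in one pass; the last picture shows the wide lid still open and the tray and nearby things unmoved, and the job is handed in (about 8 s on the robot's clock).

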